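# Gauge the hob knobs and sort out the misfits

### The arm

A 6-joint arm with a two-finger parallel gripper is mounted at the origin on the work surface. World frame = base frame: x ahead of the robot, y to its left, z up, the work surface at z = 0. Lengths are in m, angles in rad, forces in N, time in s.
With the tool pointing down it reaches from about 0.325 to 0.775 m from the base axis. Payload 9.3 kg.
Tool frame: the origin (TCP) lies midway between the tips of the shut fingers; the grasp point (between the pads) lies arm.grip_point_offset behind it (arm.grip_point_offset is the distance from the TCP to the grasp point, in m); z points along the fingers, y is the line along which they close (so a half turn about z gives the same grasp; the last joint's range is limited). The gripper opens to 85 mm and grips with 20 to 120 N. Pads are 22 mm wide; open, the fingers measure 114 mm over their backs; the gripper's body (76 mm by 85 mm) begins 54 mm behind the grasp point. The pads swing forward as they close: fully open they stand 13 mm farther back than shut.
Start: joints at [-1.436, 0.259, 0.021, 1.334, 0, 1.418], TCP at [0.156, -0.527, 0.231] pointing down, gripper open.
Joint ranges: [-3.04, 3.04], [-0.91, 1.82], [-1.04, 1.36], [-1.92, 1.95], [-1.52, 1.45], [-3.14, 3.14]. Speed limits (rad/s): [2.22, 2.22, 2.79, 3.14, 3.14, 3.14].

### API

Orientations are given as a unit quaternion [w, x, y, z].
In Python, from rig import arm gives the robot as it stands.
- The arm moves only by the tool drive_tool, never from a script. Its argument "motion" is a list of rows, each a list of 5 numbers: the shift along the tool's x, y, z in cm, then the turn about the tool's z in rad, then the finger opening in cm, from 0 to 8.54. In form: [[dx, dy, dz, spin, claw], ...]. A call has 1 to 10 rows; each row is the pose to reach, as a shift and turn from the pose commanded when the call began, along the tool's axes at that moment; what a row does not reach only later rows make up. A row lasts 1/12 s, in which the tool goes at most 41.7 mm and 7.16 degrees, less where a joint would pass 70% of its speed; a pose out of reach is approached as far as the arm can. A call with a gripper value outside its range is refused whole. The fingers move at their own pace and stop on an object; "squeeze" is the grip in N (left out, the last holds). Time passes only in rows, so rows that repeat a pose let the fingers close. It gives the time, the measured TCP pose, the force, the opening and the grip force at its end, in the units of the state.
- arm.sense(): the state, without advancing time (a new reading comes with each control period).
- arm.camera(name): name is "scene" or "top" or "wrist"; returns a dict with "pixels" (480x640x3 uint8, red, green, blue), "mtx" (3x3 intrinsics, pixels), "position" and "orientation" of the camera in the world. Camera axes: x right, y up, looking along -z (the intrinsics and any distortion apply to the point x, -y, -z); pixel columns grow to the right and rows downward; lengths in m; the calibration is good to about 2 mm. A picture is of the moment at which its call begins. There is no depth.
- arm.job_done(): hands the job in; it is judged then, once.
Trained networks look in the newest picture that a camera, given by its name, has taken for a name from the list of things; names that differ only in an ending like _2 or _b are one class to them, and where a whole thing is asked for, a point or a joint stands for the part that bears it (a point fixed in the world has none). Each returns a list of dicts, best first, with "confidence" (0 to 1); they miss things now and then, are a little off and sometimes report something else, mostly with a low value. They report only what shows in the picture. A call takes as long as a camera call. They do not tell look-alikes from the thing itself.
- arm.look_for(camera, query): "box" ([left, top, right, bottom] in pixels, round what is visible of it).
The state is a dict: "clock": time; "joints": joint angles; "dq": joint speeds; "joint_efforts": joint torques, N m; "tcp_pos": TCP position; "ee_rot": TCP orientation; "wrist_force": force on the tool from outside, world axes, zero at the start; "wrist_torque": the same for the moment, N m; "gripper_width": finger opening in m; "finger_force": force on a finger pad.
Only numpy, scipy, OpenCV 4.12 (cv2) and the standard library are available. Lean on these libraries where they do the work, as an engineer would, in place of code of your own. Each camera call takes 0.05 s, during which the arm holds its last target. There are 200 camera calls.

### The job

Three hob knobs lie face down on the rubber mat and only one still fits the hob's spindle: find it by feel with the go/no-go plug gauge from the wooden block (the thin go step drops into its socket, the thicker no-go step stays out), never forcing the gauge into a knob. Leave that knob face down on the mat with the gauge standing in its socket, as deep as it goes, so that I can see which one it is, and set the two misfits (one too tight, one so worn that the no-go step goes in as well) face down on the bottom of the cardboard box. Leave the mug, the spice jar and the burner cap alone.

Things in the scene. Friction and masses are not known exactly. Their poses are not given: they have to be found in the camera images.
- gauge_grip (a point): middle of the gauge's handle, where to grip it: upright ribbed aluminium handle, round, 16 mm across, 60 mm long (30 mm above and below this point). The gauge, about 80 g, stands loose in the wooden block; z points up along it. Under the handle is a red collar 22 mm across, 4 mm thick
- gauge_tip (a point): bottom end of the gauge's pin, on its axis, 60 mm below gauge_grip and 24 mm below the underside of the red collar. From the tip up: go step 8 mm across, 10 mm long, with a 1.2 mm chamfer at its end; then no-go step 11.5 mm across, 14 mm long, up to the collar
- block_hole (a point): middle of the gauge hole's mouth, on top of the wooden block (80 x 80 mm, 34 mm high, fixed); hole 15 mm wide and 30 mm deep, with a 1 mm chamfer. With the gauge home its collar rests on the block and its tip is 24 mm below this point
- mat: black rubber mat, fixed, 120 mm (x) by 300 mm (y), 3 mm thick; origin at the centre of its underside. The knobs lie in a row along its y, about 95 mm apart
- carton: open cardboard box for the misfits, fixed, 210 mm (x) by 130 mm (y) outside, walls 4 mm thick, rim 45 mm high, floor about 4 mm thick; origin at the centre of its underside
- mug: blue mug, 85 mm tall, loose, origin at the centre of its underside; leave alone
- spice_jar: amber spice jar with black cap, 48 mm across, 85 mm tall, loose, origin at the centre of its underside; leave alone
- burner_cap: dark round burner cap, 72 mm across, 14 mm tall, loose, origin at the centre of its underside; leave alone
- knob_1_center (a point): centre of a hob knob (half-way up): round bright-steel knob with a grey back, 39 mm across, 30 mm tall, about 90 g, loose, lying face down on the mat, socket upwards; z points up out of the socket. Taken by its round outside. It slides a little when pushed sideways
- knob_1_mouth (a point): middle of the knob's socket mouth, on the knob's axis, 15 mm above its centre, flush with its grey back. In every knob the mouth is a black recess 18 mm wide and 4 mm deep; in its flat floor begins the shaft bore (bottom 27 mm below the mouth). Width and place of the bore cannot be seen: it lies up to 2 mm off the middle, in any direction, as such hubs do
- knob_2_center (a point): centre of another hob knob, same outside, lying likewise. All three look alike; the numbers tell nothing about the fit, each has to be gauged
- knob_2_mouth (a point): socket mouth likewise. A bore is too tight (under 6 mm: the gauge stops with its tip 4 mm below the mouth), right (9.2 mm: the no-go step stops on the recess floor, tip 14 mm below the mouth) or worn loose (14 mm: both steps go in until the red collar meets the back, tip 24 mm below the mouth)
- knob_3_center (a point): centre of another hob knob, same outside, lying likewise
- knob_3_mouth (a point): socket mouth likewise. A gauge that is off-centre also stops early, on the recess floor or with its no-go step on the edge of a loose bore: slide it about under a light push of some 5 N to feel for the bore before trusting a stop
There are look-alikes about, which are no part of the job. What is shaped like the part that bears knob_2_center but blue or yellow is not meant.

How it is judged:
By the outcome, as a careful person would: the job done as asked, in the order asked, and still so for the second after the job is handed in, with the robot touching nothing.
It also fails if it takes over 72 s, if anything falls off the work surface, if the arm or the gripper's body presses on something with over 40 N, if the wrist force passes 120 N, or if a joint passes its speed limit or range.

## Working session

There is one attempt and no reset: what is moved stays moved. The work goes in short steps, Python scripts to look and compute and a tool call to move; the robot and the scene stay as the last step left them, time stands still between calls to the robot, and variables do not carry over. Pictures are saved under pics/ and viewed, at most 12 in all, crops included, and the job is handed in when it is done.

Besides the shell and the picture viewer there is one more tool, called after ">>>" as name([rows], argument=value, ...), one row to a line, values as JSON. drive_tool: Moves the arm, as the interface text tells. Its arguments: {"type":"object","properties":{"motion":{"type":"array","items":{"type":"array","items":{"type":"number"}}},"squeeze":{"type":"number"}},"required":["motion"]}

```bash
ls; mkdir -p pics; cat > h.py <<'E'
import numpy as np,cv2
from scipy.spatial.transform import Rotation as R
from rig import arm
def rot(q): return R.from_quat([q[1],q[2],q[3],q[0]]).as_matrix()
def w2p(c,p):
    v=rot(c['orientation']).T@(np.array(p)-c['position']); v=np.array([v[0],-v[1],-v[2]])
    u=np.array(c['mtx'])@v; return u[:2]/u[2]
def p2w(c,uv,z):
    d=np.linalg.inv(np.array(c['mtx']))@[uv[0],uv[1],1]; d=rot(c['orientation'])@[d[0],-d[1],-d[2]]
    p=np.array(c['position']); return p+d*(z-p[2])/d[2]
def save(c,n): cv2.imwrite('pics/'+n,c['pixels'][:,:,::-1])
E
python3 - <<'E'
from h import *
s=arm.sense();print(s,arm.grip_point_offset)
for n in['top','scene']:
    c=arm.camera(n);save(c,n+'1.png');print(n,c['position'],c['mtx'],[k for k in c])
    for q,z in[('knob_1_center',.033),('gauge_grip',.1),('block_hole',.034),('mat',.003),('carton',.045),('mug',.085),('spice_jar',.085),('burner_cap',.014)]:
        for d in arm.look_for(n,q)[:6]:
            b=d['box'];print(q,round(d['confidence'],2),np.round(b),np.round(p2w(c,[(b[0]+b[2])/2,(b[1]+b[3])/2],z),3))
E
```

```text
pics
{'clock': 0.0, 'joints': array([-1.43557696e+00,  2.59174512e-01,  2.07575472e-02,  1.33370630e+00,
        8.74890748e-06,  1.41823614e+00]), 'dq': array([-0.00198694, -0.00133497,  0.00084475, -0.00014003, -0.0011255 ,
        0.00094596]), 'joint_efforts': array([-6.42903269e-04, -5.55640841e+01,  3.44525993e+01,  1.37072807e-02,
       -3.77020433e-04,  3.28480965e-06]), 'tcp_pos': array([ 0.15608306, -0.52708953,  0.23067412]), 'ee_rot': array([-6.63405687e-04,  9.89665497e-01,  1.43393735e-01,  1.01267602e-05]), 'wrist_force': array([-0.54665515, -0.48871748, -0.20581278]), 'wrist_torque': array([-0.05012133,  0.04046298,  0.00447542]), 'finger_force': 0.0, 'gripper_width': 0.08522671756156548} 0.0187
top [0.42782156 0.01379851 0.86654123] [[467.98141991   0.         313.84616368]
 [  0.         467.98141991 232.26104086]
 [  0.           0.           1.        ]] ['pixels', 'mtx', 'position', 'orientation']
knob_1_center 0.88 [330. 275. 351. 298.] [ 0.503 -0.035  0.033]
gauge_grip 0.59 [508. 274. 539. 294.] [ 0.488 -0.331  0.1  ]
block_hole 0.86 [484. 258. 544. 313.] [ 0.
[... 506 characters left out ...]
     504.090065   234.62018619]
 [  0.           0.           1.        ]] ['pixels', 'mtx', 'position', 'orientation']
knob_1_center 0.85 [272. 219. 293. 245.] [ 0.526 -0.038  0.033]
gauge_grip 0.74 [100. 237. 119. 271.] [ 0.551 -0.344  0.1  ]
gauge_grip 0.35 [ 87. 251. 142. 303.] [ 0.613 -0.348  0.1  ]
block_hole 0.72 [ 88. 250. 141. 302.] [ 0.52  -0.345  0.034]
mat 0.58 [204. 209. 362. 278.] [ 0.522 -0.035  0.003]
carton 0.64 [368. 153. 468. 217.] [0.508 0.298 0.045]
mug 0.81 [221. 272. 275. 349.] [ 0.754 -0.194  0.085]
mug 0.56 [271. 215. 290. 243.] [ 0.586 -0.067  0.085]
spice_jar 0.76 [414. 230. 448. 277.] [0.763 0.123 0.085]
burner_cap 0.77 [312. 282. 356. 311.] [ 0.714 -0.03   0.014]
```

View pics/top1.png

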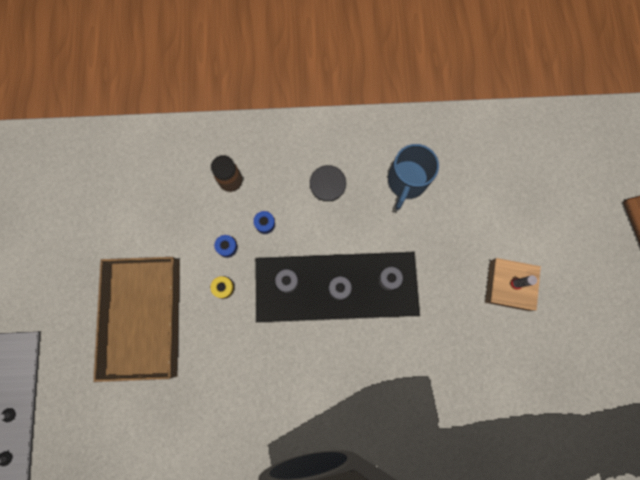

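View pics/scene1.png

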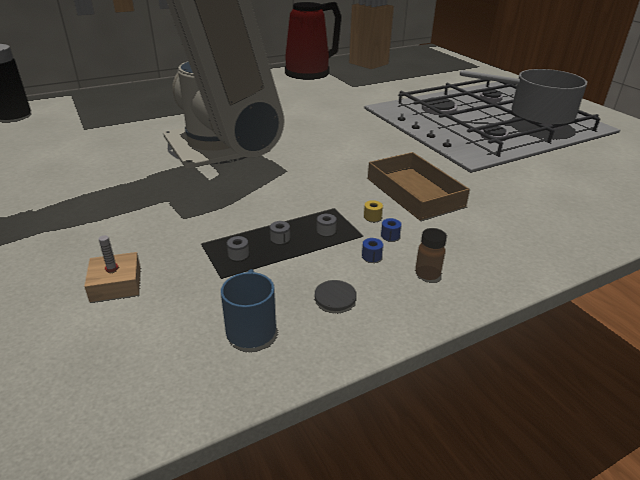

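Top view: the bright knobs are at (287,281), (340,288) and (391,278) on the black mat. The gauge is at about (520,283) on its block and the carton at (137,320). The blue parts at (264,222) and (226,246) and the yellow one at (222,287) are look-alikes. They are the wrong colour and off the mat, so they aren't meant.

```bash
python3 - <<'E'
from h import *
c=arm.camera('top')
for n,uv,z in[('collar',(515,284),.037),('handletop',(532,280),.1),('kL',(287,281),.033),('kM',(340,288),.033),('kR',(391,278),.033),('cart',(137,320),.045),('cartfloor',(140,320),.004),('matc',(338,287),.003)]:
    print(n,np.round(p2w(c,uv,z),4))
im=c['pixels'];g=cv2.cvtColor(im,cv2.COLOR_RGB2GRAY)
h=cv2.HoughCircles(cv2.resize(g[240:330,250:430],None,fx=4,fy=4,interpolation=cv2.INTER_CUBIC),cv2.HOUGH_GRADIENT,1,120,param1=100,param2=20,minRadius=35,maxRadius=55)
for u,v,r in h[0]: print(u/4+250,v/4+240,r/4,np.round(p2w(c,(u/4+250,v/4+240),.033),4))
cv2.imwrite('pics/crop1.png',cv2.resize(im[210:320,205:430],None,fx=3.5,fy=3.5,interpolation=cv2.INTER_CUBIC)[:,:,::-1])
w=arm.camera('wrist');print(w['position'],rot(w['orientation']),w['mtx'])
E
```

```text
collar [ 0.4932 -0.344   0.037 ]
handletop [ 0.4935 -0.3455  0.1   ]
kL [0.5175 0.059  0.033 ]
kM [ 0.5007 -0.0346  0.033 ]
kR [ 0.5143 -0.1264  0.033 ]
cart [0.4608 0.3195 0.045 ]
cartfloor [0.4622 0.3293 0.004 ]
matc [ 0.5053 -0.0327  0.003 ]Traceback (most recent call last):
  File "<stdin>", line 7, in <module>
TypeError: 'NoneType' object is not subscriptable
```

>>> drive_tool([
  [37.5, -7.9, 0, -1.283, 8.5],
  [37.5, -7.9, 0, -1.283, 8.5],
  [37.5, -7.9, 0, -1.283, 8.5],
  [37.5, -7.9, 0, -1.283, 8.5],
  [37.5, -7.9, 0, -1.283, 8.5],
  [37.5, -7.9, 0, -1.283, 8.5],
  [37.5, -7.9, 0, -1.283, 8.5],
  [37.5, -7.9, 0, -1.283, 8.5],
  [37.5, -7.9, 0, -1.283, 8.5],
  [37.5, -7.9, 0, -1.283, 8.5],
], squeeze=40)

```text
clock: 1.78
tcp_pos: [0.4976, -0.342, 0.2309]
ee_rot: [0.0, 0.715, 0.699, 0.001]
wrist_force: [-0.8, -0.2, 0.5]
gripper_width: 0.0854
finger_force: 0.0
```

>>> drive_tool([
  [0, 0, 0, -0.1, 8.5],
  [0, 0, 0, -0.1, 8.5],
])

```text
clock: 1.95
tcp_pos: [0.4942, -0.3443, 0.2309]
ee_rot: [-0.0, 0.681, 0.733, -0.0]
wrist_force: [-0.0, 0.1, -0.7]
gripper_width: 0.0849
finger_force: 0.0
```

```bash
cat >> h.py <<'E'
def st():
    s=arm.sense();M=rot(s['ee_rot']);print('t',round(s['clock'],2),'tcp',np.round(s['tcp_pos'],4),'yaw',round(np.arctan2(M[1,0],M[0,0]),4),'F',np.round(s['wrist_force'],1),'w',round(s['gripper_width'],4),'ff',round(float(s['finger_force']),1),'q',np.round(s['joints'],2));return s
E
python3 - <<'E'
from h import *
st()
w=arm.camera('wrist');save(w,'w1.png');print(w['position'],rot(w['orientation']))
for q in['gauge_grip','block_hole']:print(q,arm.look_for('wrist',q)[:2])
c=arm.camera('top');im=c['pixels']
cv2.imwrite('pics/crop1.png',cv2.resize(im[210:320,205:430],None,fx=3.5,fy=3.5,interpolation=cv2.INTER_CUBIC)[:,:,::-1])
E
```

```text
t 1.95 tcp [ 0.4942 -0.3443  0.2309] yaw 1.6445 F [-0.   0.1 -0.7] w 0.0849 ff 0.0 q [-0.75  0.35  0.15  1.37 -0.    0.75]
[ 0.48885237 -0.27947045  0.3726523 ] [[ 0.99737017 -0.07053488 -0.01666042]
 [ 0.07244857  0.96399847  0.25584792]
 [-0.00198559 -0.25638211  0.96657347]]
gauge_grip [{'box': [306.3, 209.2, 326.5, 246.6], 'confidence': 0.75}]
block_hole [{'box': [262.2, 160.2, 373.9, 269.3], 'confidence': 0.82}]
```

View pics/w1.png

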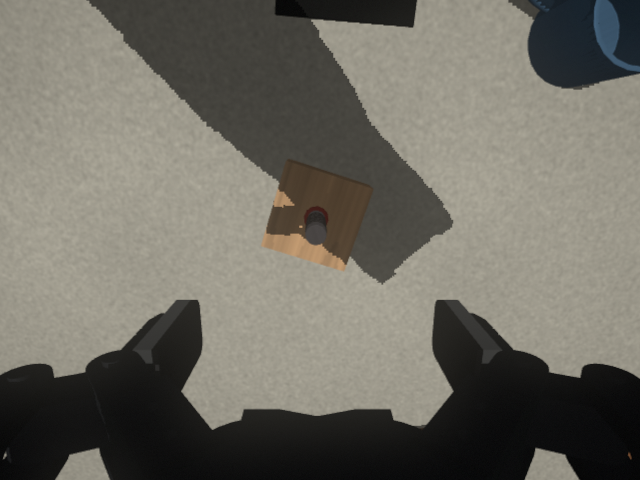

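View pics/crop1.png

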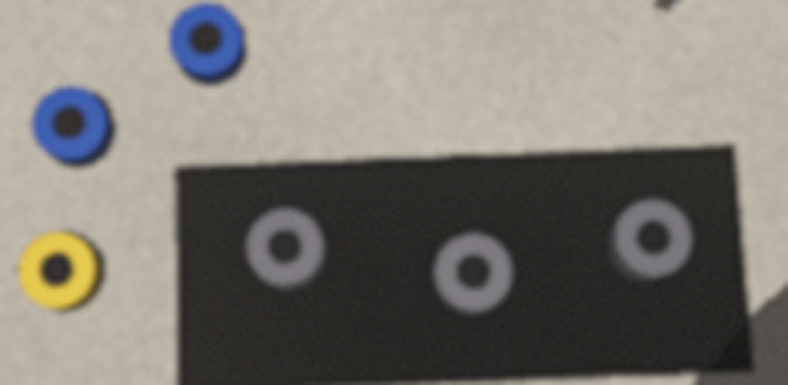

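Wrist view: the gauge handle top is at about (316,235), the red collar at (316,215), and the block is around it. The crop confirms three grey/steel knobs on the mat, with the coloured ones off it.

```bash
python3 - <<'E'
from h import *
w=arm.camera('wrist');print(w['mtx'])
print(p2w(w,(316,235),.1),p2w(w,(316,215),.038))
c=arm.camera('top')
for uv in[(286.4,280.9),(340.1,287.7),(391.6,277.7)]:print(p2w(c,uv,.033))
s=st();print(w2p(w,s['tcp_pos']))
E
```

```text
[[387.61670191   0.         316.83259646]
 [  0.         387.61670191 242.21861169]
 [  0.           0.           1.        ]]
[ 0.49118465 -0.34773517  0.1       ] [ 0.49078369 -0.34491779  0.038     ]
[0.5176959  0.06008214 0.033     ]
[ 0.50124082 -0.03478402  0.033     ]
[ 0.51477657 -0.12754228  0.033     ]
t 2.25 tcp [ 0.4928 -0.3457  0.2314] yaw 1.6348 F [-0.2 -0.5 -0.9] w 0.0852 ff 0.0 q [-0.75  0.35  0.15  1.37  0.    0.76]
[319.06784303 309.43375547]
```

>>> drive_tool([
  [0, -0.1, 3.5, 0.065, 8.5],
  [0, -0.1, 7, 0.065, 8.5],
  [0, -0.1, 11, 0.065, 7],
  [0, -0.1, 14.5, 0.065, 6],
  [0, -0.1, 17, 0.065, 5],
  [0, -0.1, 18, 0.065, 4],
  [0, -0.1, 18, 0.065, 4],
])

```text
clock: 2.83
tcp_pos: [0.491, -0.3448, 0.0493]
ee_rot: [-0.002, 0.707, 0.707, -0.0]
wrist_force: [-0.2, 0.8, 1.0]
gripper_width: 0.0402
finger_force: 0.0
```

>>> drive_tool([
  [0, 0, 0, 0, 1],
  [0, 0, 0, 0, 1],
  [0, 0, 0, 0, 1],
  [0, 0, 0, 0, 1],
  [0, 0, 0, 0, 1],
  [0, 0, 0, 0, 1],
], squeeze=50)

```text
clock: 3.33
tcp_pos: [0.4931, -0.3462, 0.0533]
ee_rot: [0.002, 0.706, 0.708, -0.0]
wrist_force: [-0.2, -0.5, 6.8]
gripper_width: 0.0149
finger_force: 48.9
```

```bash
python3 -c "
from h import *
st()"
```

```text
t 3.33 tcp [ 0.4931 -0.3462  0.0533] yaw 1.5726 F [-0.2 -0.5  6.8] w 0.0149 ff 48.9 q [-0.75  0.45 -0.17  0.95 -0.    0.82]
```

>>> drive_tool([
  [0, 0, -1.5, 0, 1],
  [0, 0, -4, 0, 1],
  [0, 0, -7, 0, 1],
  [2, 0.2, -7, 0, 1],
  [5, 0.5, -7, 0, 1],
  [8, 0.8, -7, 0, 1],
  [11, 1.1, -7, 0, 1],
  [14, 1.4, -7, 0, 1],
  [17, 1.7, -7, 0, 1],
  [19, 1.9, -7, 0, 1],
])

```text
clock: 4.17
tcp_pos: [0.5109, -0.1528, 0.1222]
ee_rot: [0.0, 0.706, 0.708, 0.0]
wrist_force: [-0.9, 0.3, -1.1]
gripper_width: 0.0148
finger_force: 48.9
```

>>> drive_tool([
  [2.3, 0.3, 1, 0, 1],
  [2.8, 0.3, 2.5, 0, 1],
  [2.8, 0.3, 3, 0, 1],
  [2.8, 0.3, 3, 0, 1],
])

```text
clock: 4.5
tcp_pos: [0.5134, -0.1268, 0.0909]
ee_rot: [-0.001, 0.706, 0.708, -0.0]
wrist_force: [-0.8, 0.3, -1.2]
gripper_width: 0.0145
finger_force: 48.9
```

```bash
python3 - <<'E'
from h import *
P=[];F=[]
for i in range(8):
    w=arm.camera('wrist');s=arm.sense();P.append(s['tcp_pos']);F.append(s['wrist_force'])
print(np.round(P,4),np.mean(P,0),np.mean(F,0));st()
save(w,'w2.png')
E
```

```text
[[ 0.5138 -0.1275  0.0915]
 [ 0.5141 -0.1279  0.0919]
 [ 0.5142 -0.1281  0.092 ]
 [ 0.5142 -0.1282  0.0921]
 [ 0.5142 -0.1281  0.092 ]
 [ 0.5141 -0.128   0.0919]
 [ 0.514  -0.1279  0.0918]
 [ 0.514  -0.1278  0.0917]] [ 0.51406572 -0.12794162  0.09184743] [ 0.38098485  0.23740319 -0.98349595]
t 4.9 tcp [ 0.514  -0.1278  0.0917] yaw 1.572 F [ 0.1  0.3 -0.4] w 0.015 ff 48.9 q [-0.4   0.3  -0.29  0.98 -0.    1.17]
```

View pics/w2.png

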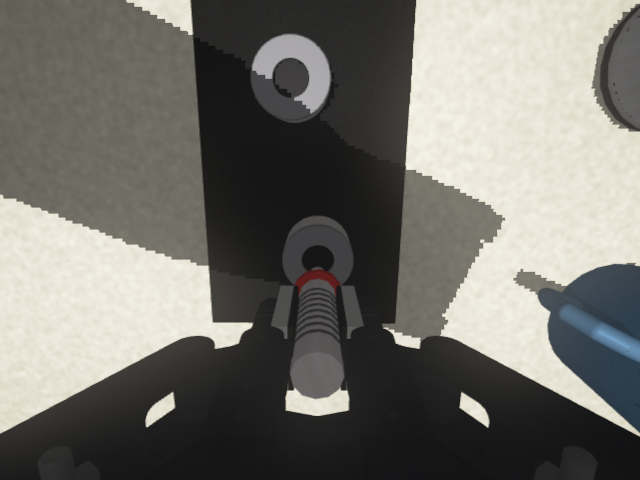

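Wrist view: the knob's back is centred at column 318 (283–353). Its face's top edge is at about row 225 and the recess top edge at about row 245. The red collar hangs right above the recess.

```bash
python3 - <<'E'
from h import *
w=arm.camera('wrist');save(w,'w3.png')
a=p2w(w,(318,225),.033);b=p2w(w,(318,245),.033);print('face',a-[0,.0195,0],'mouth',b-[0,.009,0])
print(p2w(w,(283,260),.033),p2w(w,(353,260),.033))
s=st();t=s['tcp_pos']
for dz in[-.0414,-.0414+.024,-.0414+.028,-.0414+.088]:print(dz,w2p(w,t+[0,0,dz]))
cv2.imwrite('pics/w3c.png',cv2.resize(w['pixels'][200:410,240:400],None,fx=2.8,fy=2.8,interpolation=cv2.INTER_CUBIC)[:,:,::-1])
E
```

```text
face [ 0.51356953 -0.12607503  0.033     ] mouth [ 0.51357851 -0.12653642  0.033     ]
[ 0.49463124 -0.12596493  0.033     ] [ 0.53253557 -0.12594983  0.033     ]
t 4.95 tcp [ 0.5139 -0.1276  0.0916] yaw 1.5722 F [ 0.3  0.7 -1.3] w 0.0151 ff 48.9 q [-0.4   0.3  -0.29  0.98  0.    1.17]
-0.0414 [318.74707363 273.55706416]
-0.0174 [318.9464113  291.84287868]
-0.013399999999999999 [318.9850278  295.38528069]
0.046599999999999996 [319.89388198 378.7570745 ]
```

View pics/w3c.png

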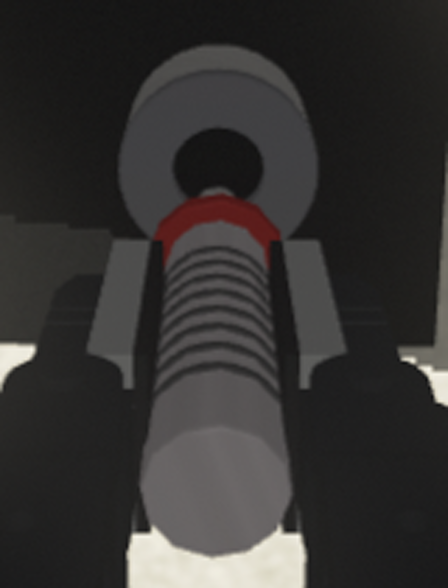

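>>> drive_tool([
  [0.12, 0, 0.8, 0, 1],
  [0.12, 0, 1.6, 0, 1],
  [0.12, 0, 1.9, 0, 1],
  [0.12, 0, 1.95, 0, 1],
  [0.12, 0, 2.0, 0, 1],
  [0.12, 0, 2.05, 0, 1],
  [0.12, 0, 2.1, 0, 1],
  [0.12, 0, 2.15, 0, 1],
  [0.12, 0, 2.15, 0, 1],
  [0.12, 0, 2.15, 0, 1],
])

```text
clock: 5.78
tcp_pos: [0.514, -0.1261, 0.0713]
ee_rot: [0.001, 0.706, 0.708, 0.0]
wrist_force: [-6.9, 1.6, 22.4]
gripper_width: 0.0149
finger_force: 51.7
```

>>> drive_tool([
  [0, 0, 0.05, 0, 1],
  [0, 0, 0.05, 0, 1],
  [0, 0, 0.05, 0, 1],
])

```text
clock: 6.03
tcp_pos: [0.5141, -0.1262, 0.0712]
ee_rot: [0.001, 0.706, 0.708, 0.0]
wrist_force: [-7.1, 2.0, 28.6]
gripper_width: 0.0147
finger_force: 52.2
```

>>> drive_tool([
  [0, 0, -0.18, 0, 1],
  [0, 0, -0.18, 0, 1],
  [0, 0, -0.18, 0, 1],
])

```text
clock: 6.28
tcp_pos: [0.5138, -0.126, 0.0717]
ee_rot: [0.0, 0.706, 0.708, 0.0]
wrist_force: [-3.4, 0.6, 13.9]
gripper_width: 0.0147
finger_force: 50.3
```

>>> drive_tool([
  [0.12, 0, 0, 0, 1],
  [0.12, 0, 0, 0, 1],
])

```text
clock: 6.45
tcp_pos: [0.5138, -0.1254, 0.0717]
ee_rot: [0.001, 0.706, 0.708, -0.001]
wrist_force: [-4.0, -1.8, 12.4]
gripper_width: 0.0149
finger_force: 50.3
```

>>> drive_tool([
  [-0.06, 0.1, 0, 0, 1],
  [-0.06, 0.1, 0, 0, 1],
])

```text
clock: 6.62
tcp_pos: [0.5143, -0.1257, 0.0716]
ee_rot: [0.0, 0.706, 0.708, -0.001]
wrist_force: [-6.3, -0.6, 15.1]
gripper_width: 0.0147
finger_force: 50.8
```

>>> drive_tool([
  [-0.12, 0, 0, 0, 1],
  [-0.12, 0, 0, 0, 1],
])

```text
clock: 6.78
tcp_pos: [0.5142, -0.1263, 0.0716]
ee_rot: [-0.0, 0.706, 0.708, -0.0]
wrist_force: [-5.7, 2.0, 15.6]
gripper_width: 0.015
finger_force: 50.8
```

>>> drive_tool([
  [-0.06, -0.1, 0, 0, 1],
  [-0.06, -0.1, 0, 0, 1],
])

```text
clock: 6.95
tcp_pos: [0.5138, -0.1266, 0.0716]
ee_rot: [-0.0, 0.706, 0.708, 0.001]
wrist_force: [-3.0, 4.4, 13.5]
gripper_width: 0.0148
finger_force: 50.3
```

>>> drive_tool([
  [0.06, -0.1, 0, 0, 1],
  [0.06, -0.1, 0, 0, 1],
])

```text
clock: 7.12
tcp_pos: [0.5134, -0.1263, 0.0717]
ee_rot: [0.001, 0.706, 0.708, 0.001]
wrist_force: [-0.8, 2.8, 11.6]
gripper_width: 0.0146
finger_force: 50.1
```

>>> drive_tool([
  [0.12, 0, 0, 0, 1],
  [0.12, 0, 0, 0, 1],
])

```text
clock: 7.28
tcp_pos: [0.5135, -0.1257, 0.0718]
ee_rot: [0.001, 0.706, 0.708, 0.0]
wrist_force: [-1.5, -0.5, 10.6]
gripper_width: 0.0146
finger_force: 50.2
```

>>> drive_tool([
  [0.06, -0.08, -0.08, 0, 1],
  [0.06, -0.08, -0.08, 0, 1],
  [0.06, -0.08, -0.08, 0, 1],
])

```text
clock: 7.53
tcp_pos: [0.5124, -0.1247, 0.0721]
ee_rot: [0.0, 0.706, 0.708, 0.0]
wrist_force: [0.2, 0.4, 7.4]
gripper_width: 0.0149
finger_force: 49.6
```

>>> drive_tool([
  [0.08, 0.06, 0, 0, 1],
  [0.08, 0.06, 0, 0, 1],
])

```text
clock: 7.7
tcp_pos: [0.5126, -0.1243, 0.072]
ee_rot: [0.0, 0.706, 0.708, -0.0]
wrist_force: [-1.8, -0.9, 7.9]
gripper_width: 0.0146
finger_force: 49.9
```

>>> drive_tool([
  [0.04, 0.12, 0, 0, 1],
  [0.04, 0.12, 0, 0, 1],
])

```text
clock: 7.87
tcp_pos: [0.5131, -0.1241, 0.0719]
ee_rot: [-0.0, 0.707, 0.708, -0.001]
wrist_force: [-4.7, -2.6, 9.9]
gripper_width: 0.0146
finger_force: 50.3
```

>>> drive_tool([
  [-0.04, 0.12, 0, 0, 1],
  [-0.04, 0.12, 0, 0, 1],
])

```text
clock: 8.03
tcp_pos: [0.5146, -0.1242, 0.072]
ee_rot: [-0.0, 0.706, 0.708, -0.0]
wrist_force: [-2.9, -0.2, 8.9]
gripper_width: 0.0149
finger_force: 50.1
```

>>> drive_tool([
  [-0.1, 0.08, 0, 0, 1],
  [-0.1, 0.08, 0, 0, 1],
])

```text
clock: 8.2
tcp_pos: [0.5149, -0.1246, 0.0719]
ee_rot: [-0.001, 0.706, 0.708, -0.0]
wrist_force: [-5.2, 2.4, 12.5]
gripper_width: 0.0145
finger_force: 50.4
```

>>> drive_tool([
  [-0.12, 0, 0, 0, 1],
  [-0.12, 0, 0, 0, 1],
])

```text
clock: 8.37
tcp_pos: [0.5149, -0.1252, 0.0719]
ee_rot: [-0.001, 0.706, 0.708, 0.0]
wrist_force: [-5.0, 5.1, 12.5]
gripper_width: 0.0147
finger_force: 50.4
```

>>> drive_tool([
  [-0.1, -0.06, 0, 0, 1],
  [-0.1, -0.06, 0, 0, 1],
])

```text
clock: 8.53
tcp_pos: [0.5151, -0.1266, 0.0719]
ee_rot: [-0.0, 0.706, 0.708, 0.0]
wrist_force: [-2.1, 2.3, 8.0]
gripper_width: 0.0142
finger_force: 49.8
```

>>> drive_tool([
  [-0.06, -0.12, 0, 0, 1],
  [-0.06, -0.12, 0, 0, 1],
])

```text
clock: 8.7
tcp_pos: [0.5142, -0.1276, 0.0719]
ee_rot: [0.0, 0.706, 0.708, 0.0]
wrist_force: [1.6, 0.8, 5.3]
gripper_width: 0.0146
finger_force: 49.6
```

>>> drive_tool([
  [0.02, -0.12, 0, 0, 1],
  [0.02, -0.12, 0, 0, 1],
])

```text
clock: 8.87
tcp_pos: [0.5134, -0.1276, 0.0719]
ee_rot: [0.001, 0.706, 0.708, 0.0]
wrist_force: [3.3, 0.6, 2.9]
gripper_width: 0.0147
finger_force: 49.6
```

>>> drive_tool([
  [0.1, -0.1, 0, 0, 1],
  [0.1, -0.1, 0, 0, 1],
])

```text
clock: 9.03
tcp_pos: [0.5119, -0.1267, 0.0719]
ee_rot: [0.0, 0.706, 0.708, -0.0]
wrist_force: [1.7, -0.3, 6.5]
gripper_width: 0.0148
finger_force: 49.6
```

>>> drive_tool([
  [0.12, -0.02, 0, 0, 1],
  [0.12, -0.02, 0, 0, 1],
])

```text
clock: 9.2
tcp_pos: [0.5114, -0.1254, 0.072]
ee_rot: [-0.0, 0.706, 0.708, -0.0]
wrist_force: [0.5, 0.7, 7.3]
gripper_width: 0.0149
finger_force: 49.8
```

>>> drive_tool([
  [-0.03, 0.09, 0, 0, 1],
  [-0.03, 0.09, 0, 0, 1],
])

```text
clock: 9.37
tcp_pos: [0.5118, -0.1255, 0.0719]
ee_rot: [-0.001, 0.706, 0.708, -0.0]
wrist_force: [-1.4, 0.8, 9.5]
gripper_width: 0.0148
finger_force: 50.1
```

>>> drive_tool([
  [-0.1, 0.05, 0, 0, 1],
  [-0.1, 0.05, 0, 0, 1],
])

```text
clock: 9.53
tcp_pos: [0.5119, -0.1259, 0.0719]
ee_rot: [-0.001, 0.706, 0.708, -0.0]
wrist_force: [-3.4, 3.7, 11.0]
gripper_width: 0.0149
finger_force: 50.2
```

>>> drive_tool([
  [0.05, 0.11, 0, 0, 1],
  [0.05, 0.11, 0, 0, 1],
])

```text
clock: 9.7
tcp_pos: [0.5123, -0.1256, 0.0718]
ee_rot: [-0.001, 0.706, 0.708, -0.001]
wrist_force: [-6.2, 1.3, 12.1]
gripper_width: 0.015
finger_force: 50.5
```

>>> drive_tool([
  [-0.13, 0.09, 0, 0, 1],
  [-0.13, 0.09, 0, 0, 1],
])

```text
clock: 9.87
tcp_pos: [0.5135, -0.1267, 0.0717]
ee_rot: [-0.002, 0.706, 0.708, -0.0]
wrist_force: [-3.4, 2.8, 9.7]
gripper_width: 0.0147
finger_force: 50.2
```

>>> drive_tool([
  [-0.12, -0.05, 0, 0, 1],
  [-0.12, -0.05, 0, 0, 1],
])

```text
clock: 10.03
tcp_pos: [0.5135, -0.1277, 0.0717]
ee_rot: [-0.001, 0.706, 0.708, 0.0]
wrist_force: [-2.3, 4.2, 7.3]
gripper_width: 0.0148
finger_force: 49.9
```

>>> drive_tool([
  [0, -0.15, 0, 0, 1],
  [0, -0.15, 0, 0, 1],
])

```text
clock: 10.2
tcp_pos: [0.5125, -0.1287, 0.0719]
ee_rot: [-0.0, 0.706, 0.708, -0.0]
wrist_force: [-2.5, -3.6, 7.3]
gripper_width: 0.0147
finger_force: 49.8
```

>>> drive_tool([
  [0.1, -0.14, 0, 0, 1],
  [0.1, -0.14, 0, 0, 1],
])

```text
clock: 10.37
tcp_pos: [0.511, -0.1276, 0.0719]
ee_rot: [-0.0, 0.706, 0.708, -0.0]
wrist_force: [-1.9, 0.7, 8.5]
gripper_width: 0.0146
finger_force: 49.9
```

>>> drive_tool([
  [0.12, -0.08, 0, 0, 1],
  [0.12, -0.08, 0, 0, 1],
])

```text
clock: 10.53
tcp_pos: [0.5107, -0.1269, 0.0721]
ee_rot: [0.0, 0.706, 0.708, -0.0]
wrist_force: [-0.1, -2.9, 6.3]
gripper_width: 0.0149
finger_force: 49.7
```

>>> drive_tool([
  [0.25, 0.1, 0, 0, 1],
  [0.25, 0.1, 0, 0, 1],
])

```text
clock: 10.7
tcp_pos: [0.5115, -0.1245, 0.072]
ee_rot: [0.0, 0.707, 0.708, -0.001]
wrist_force: [0.4, -2.3, 6.7]
gripper_width: 0.0147
finger_force: 49.8
```

>>> drive_tool([
  [0.13, 0.15, 0, 0, 1],
  [0.13, 0.15, 0, 0, 1],
])

```text
clock: 10.87
tcp_pos: [0.5129, -0.1231, 0.072]
ee_rot: [0.0, 0.707, 0.708, -0.001]
wrist_force: [-0.3, -1.3, 7.8]
gripper_width: 0.0147
finger_force: 49.9
```

>>> drive_tool([
  [0, 0.15, 0, 0, 1],
  [0, 0.15, 0, 0, 1],
])

```text
clock: 11.03
tcp_pos: [0.5135, -0.123, 0.0719]
ee_rot: [-0.001, 0.707, 0.708, -0.001]
wrist_force: [-5.8, -1.8, 10.8]
gripper_width: 0.0147
finger_force: 50.4
```

>>> drive_tool([
  [-0.13, 0.12, 0, 0, 1],
  [-0.13, 0.12, 0, 0, 1],
])

```text
clock: 11.2
tcp_pos: [0.5138, -0.1237, 0.0719]
ee_rot: [-0.002, 0.707, 0.708, -0.001]
wrist_force: [-8.8, 1.3, 15.4]
gripper_width: 0.015
finger_force: 51.0
```

>>> drive_tool([
  [-0.2, 0.05, 0, 0, 1],
  [-0.2, 0.05, 0, 0, 1],
])

```text
clock: 11.37
tcp_pos: [0.5153, -0.1254, 0.0719]
ee_rot: [-0.001, 0.706, 0.708, -0.0]
wrist_force: [-3.0, 3.0, 10.5]
gripper_width: 0.0146
finger_force: 50.1
```

>>> drive_tool([
  [0, -0.2, -1, 0, 1],
  [0, -0.27, -2.2, 0, 1],
  [2, -0.6, -2.6, 0, 1],
  [5, -1, -2.6, 0, 1],
  [7.5, -1.4, -2.6, 0, 1],
  [9, -1.59, -2.4, 0, 1],
  [9.27, -1.59, -2.2, 0, 1],
  [9.27, -1.59, -2.2, 0, 1],
  [9.27, -1.59, -2.2, 0, 1],
])

```text
clock: 12.12
tcp_pos: [0.5003, -0.0337, 0.0938]
ee_rot: [-0.0, 0.706, 0.708, -0.0]
wrist_force: [-0.3, -0.5, -0.3]
gripper_width: 0.0147
finger_force: 49.0
```

```bash
cat >> h.py <<'E'
def knob():
    P=[]
    for i in range(4):
        w=arm.camera('wrist');s=arm.sense();P.append(s['tcp_pos'])
    t=np.mean(P,0);pr=w2p(w,[t[0],t[1],.033])
    # dark recess / grey ring: fit top arc of the face via edges along rays
    g=cv2.cvtColor(w['pixels'],cv2.COLOR_RGB2GRAY)
    print('tcp',t,'F',arm.sense()['wrist_force'],'tip px',w2p(w,t-[0,0,.0414]),'under px',pr)
    return w,t
E
python3 - <<'E'
from h import *
w,t=knob()
cv2.imwrite('pics/w4c.png',cv2.resize(w['pixels'][200:410,240:400],None,fx=2.8,fy=2.8,interpolation=cv2.INTER_CUBIC)[:,:,::-1])
from h import *
for v in(225,245):
  print(p2w(w,(318,v),.033))
print(arm.look_for('wrist','knob_1_center'))
E
```

```text
tcp [ 0.50055476 -0.03414973  0.09383782] F [ 0.1848825   0.06806783 -1.41362445] tip px [318.82792377 273.73544984] under px [318.71823476 261.83442321]
[ 0.50015011 -0.01350215  0.033     ]
[ 0.500156   -0.02458351  0.033     ]
[{'box': [283.5, 219.7, 355.6, 284.0], 'confidence': 0.82}]
```

View pics/w4c.png

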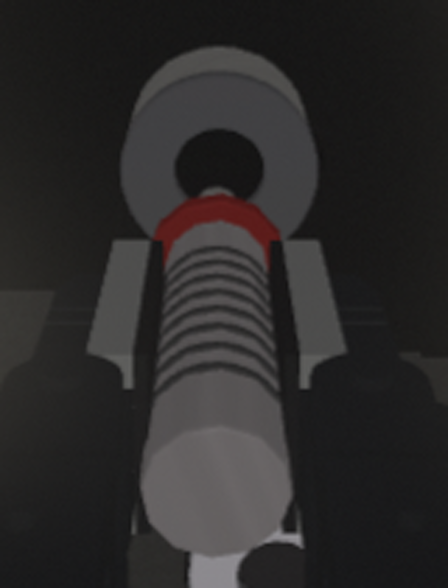

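Wrist crop: knob M's recess is at about crop (219,166), nearly straight under the pin tip. The shift needed is under 1 mm.

>>> drive_tool([
  [0.08, 0.03, 1, 0, 1],
  [0.08, 0.03, 1.7, 0, 1],
  [0.08, 0.03, 2.0, 0, 1],
  [0.08, 0.03, 2.1, 0, 1],
  [0.08, 0.03, 2.2, 0, 1],
  [0.08, 0.03, 2.2, 0, 1],
])

```text
clock: 12.87
tcp_pos: [0.5007, -0.0325, 0.0717]
ee_rot: [-0.0, 0.706, 0.708, -0.0]
wrist_force: [0.3, -1.1, 0.2]
gripper_width: 0.0147
finger_force: 49.0
```

>>> drive_tool([
  [0.12, 0, 0, 0, 1],
  [0.12, 0, 0, 0, 1],
])

```text
clock: 13.03
tcp_pos: [0.5009, -0.0312, 0.0721]
ee_rot: [0.0, 0.706, 0.708, 0.0]
wrist_force: [0.6, -0.8, -1.0]
gripper_width: 0.0145
finger_force: 49.0
```

>>> drive_tool([
  [-0.06, 0.12, 0, 0, 1],
  [-0.06, 0.12, 0, 0, 1],
])

```text
clock: 13.2
tcp_pos: [0.5023, -0.032, 0.0721]
ee_rot: [0.0, 0.706, 0.708, 0.0]
wrist_force: [-0.5, 1.0, -1.0]
gripper_width: 0.0148
finger_force: 49.0
```

>>> drive_tool([
  [-0.14, 0, 0, 0, 1],
  [-0.14, 0, 0, 0, 1],
])

```text
clock: 13.37
tcp_pos: [0.502, -0.0335, 0.072]
ee_rot: [0.0, 0.706, 0.708, 0.0]
wrist_force: [0.3, 0.3, -0.6]
gripper_width: 0.0148
finger_force: 49.0
```

>>> drive_tool([
  [-0.06, -0.12, 0, 0, 1],
  [-0.06, -0.12, 0, 0, 1],
])

```text
clock: 13.53
tcp_pos: [0.5005, -0.034, 0.0719]
ee_rot: [-0.0, 0.706, 0.708, -0.0]
wrist_force: [0.1, 0.9, -1.3]
gripper_width: 0.0147
finger_force: 49.0
```

>>> drive_tool([
  [0.06, -0.12, 0, 0, 1],
  [0.06, -0.12, 0, 0, 1],
])

```text
clock: 13.7
tcp_pos: [0.4993, -0.0332, 0.0719]
ee_rot: [-0.0, 0.706, 0.708, -0.0]
wrist_force: [-1.2, 0.1, -1.0]
gripper_width: 0.0148
finger_force: 49.0
```

>>> drive_tool([
  [0.14, 0, 0, 0, 1],
  [0.14, 0, 0, 0, 1],
])

```text
clock: 13.87
tcp_pos: [0.4995, -0.0318, 0.0719]
ee_rot: [-0.0, 0.706, 0.708, 0.0]
wrist_force: [0.4, 0.6, -1.2]
gripper_width: 0.0144
finger_force: 49.0
```

>>> drive_tool([
  [-0.06, 0.12, 0, 0, 1],
  [-0.06, 0.12, 0.05, 0, 1],
  [-0.06, 0.12, 0.1, 0, 1],
  [-0.06, 0.12, 0.1, 0, 1],
])

```text
clock: 14.2
tcp_pos: [0.5007, -0.0325, 0.0707]
ee_rot: [-0.0, 0.706, 0.708, -0.0]
wrist_force: [-0.3, -0.9, -0.4]
gripper_width: 0.0149
finger_force: 49.0
```

>>> drive_tool([
  [0, 0, 0.05, 0, 1],
  [0, 0, 0.08, 0, 1],
  [0, 0, 0.08, 0, 1],
])

```text
clock: 14.45
tcp_pos: [0.5007, -0.0325, 0.07]
ee_rot: [-0.0, 0.706, 0.708, -0.0]
wrist_force: [0.1, -0.2, -1.1]
gripper_width: 0.015
finger_force: 49.0
```

>>> drive_tool([
  [0, 0, 0.05, 0, 1],
  [0, 0, 0.1, 0, 1],
  [0, 0, 0.1, 0, 1],
])

```text
clock: 14.7
tcp_pos: [0.5007, -0.0325, 0.069]
ee_rot: [-0.0, 0.706, 0.708, -0.0]
wrist_force: [0.4, 0.9, -0.4]
gripper_width: 0.0148
finger_force: 49.0
```

>>> drive_tool([
  [0, 0, 0.05, 0, 1],
  [0, 0, 0.1, 0, 1],
  [0, 0, 0.1, 0, 1],
])

```text
clock: 14.95
tcp_pos: [0.5007, -0.0325, 0.068]
ee_rot: [-0.0, 0.706, 0.708, -0.0]
wrist_force: [-0.0, 0.4, -0.2]
gripper_width: 0.0149
finger_force: 49.0
```

>>> drive_tool([
  [0, 0, 0.05, 0, 1],
  [0, 0, 0.05, 0, 1],
])

```text
clock: 15.12
tcp_pos: [0.5007, -0.0325, 0.0675]
ee_rot: [-0.0, 0.706, 0.708, -0.0]
wrist_force: [-0.3, -0.3, -1.2]
gripper_width: 0.0146
finger_force: 49.0
```

>>> drive_tool([
  [0, 0, 0.15, 0, 1],
  [0, 0, 0.3, 0, 1],
  [0, 0, 0.4, 0, 1],
  [0, 0, 0.4, 0, 1],
])

```text
clock: 15.45
tcp_pos: [0.5006, -0.0325, 0.0633]
ee_rot: [-0.0, 0.706, 0.708, -0.0]
wrist_force: [0.6, -0.2, -1.3]
gripper_width: 0.0145
finger_force: 49.0
```

>>> drive_tool([
  [0, 0, 0.05, 0, 1],
  [0, 0, 0.1, 0, 1],
  [0, 0, 0.1, 0, 1],
])

```text
clock: 15.7
tcp_pos: [0.5007, -0.0326, 0.0625]
ee_rot: [-0.0, 0.706, 0.708, -0.0]
wrist_force: [-0.1, -0.0, -1.1]
gripper_width: 0.0144
finger_force: 49.0
```

>>> drive_tool([
  [0, 0, 0.05, 0, 1],
  [0, 0, 0.08, 0, 1],
  [0, 0, 0.08, 0, 1],
])

```text
clock: 15.95
tcp_pos: [0.5008, -0.0325, 0.0618]
ee_rot: [0.0, 0.706, 0.708, 0.0]
wrist_force: [0.9, 0.4, -0.6]
gripper_width: 0.0147
finger_force: 49.0
```

>>> drive_tool([
  [0, 0, 0.04, 0, 1],
  [0, 0, 0.06, 0, 1],
  [0, 0, 0.06, 0, 1],
])

```text
clock: 16.2
tcp_pos: [0.5008, -0.0325, 0.0612]
ee_rot: [0.0, 0.706, 0.708, 0.0]
wrist_force: [0.9, 0.1, -1.1]
gripper_width: 0.0149
finger_force: 49.0
```

>>> drive_tool([
  [0, 0, 0.04, 0, 1],
  [0, 0, 0.06, 0, 1],
  [0, 0, 0.06, 0, 1],
])

```text
clock: 16.45
tcp_pos: [0.5008, -0.0325, 0.0606]
ee_rot: [0.0, 0.706, 0.708, -0.0]
wrist_force: [0.2, -0.3, 0.5]
gripper_width: 0.0148
finger_force: 49.1
```

>>> drive_tool([
  [0.15, 0, 0, 0, 1],
  [0.15, 0, 0, 0, 1],
])

```text
clock: 16.62
tcp_pos: [0.5006, -0.0309, 0.0605]
ee_rot: [-0.0, 0.706, 0.708, -0.0]
wrist_force: [0.3, 0.2, -0.8]
gripper_width: 0.0144
finger_force: 49.1
```

>>> drive_tool([
  [-0.3, 0, 0, 0, 1],
  [-0.3, 0, 0, 0, 1],
])

```text
clock: 16.78
tcp_pos: [0.5006, -0.0342, 0.0605]
ee_rot: [-0.0, 0.706, 0.708, -0.0]
wrist_force: [0.1, 1.4, -0.4]
gripper_width: 0.0148
finger_force: 49.1
```

>>> drive_tool([
  [0.15, 0, 0, 0, 1],
  [0.15, 0, 0, 0, 1],
])

```text
clock: 16.95
tcp_pos: [0.5006, -0.0324, 0.0605]
ee_rot: [-0.0, 0.706, 0.708, -0.0]
wrist_force: [1.3, -0.2, -1.9]
gripper_width: 0.0146
finger_force: 49.1
```

>>> drive_tool([
  [0, 0, 0.06, 0, 1],
  [0, 0, 0.12, 0, 1],
  [0, 0, 0.12, 0, 1],
])

```text
clock: 17.2
tcp_pos: [0.5006, -0.0325, 0.0592]
ee_rot: [-0.0, 0.706, 0.708, -0.0]
wrist_force: [-0.1, 0.2, -1.7]
gripper_width: 0.0148
finger_force: 49.1
```

>>> drive_tool([
  [0, 0, 0.06, 0, 1],
  [0, 0, 0.12, 0, 1],
  [0, 0, 0.12, 0, 1],
])

```text
clock: 17.45
tcp_pos: [0.5007, -0.0325, 0.058]
ee_rot: [-0.0, 0.706, 0.708, -0.0]
wrist_force: [-0.2, 0.3, -1.0]
gripper_width: 0.0147
finger_force: 49.1
```

Knob M took both steps, so it is the worn one. Next is knob L.

>>> drive_tool([
  [0, 0, -1.5, 0, 1],
  [0, 0, -3.2, 0, 1],
  [1, 0.2, -4, 0, 1],
  [4, 0.7, -4, 0, 1],
  [7, 1.2, -4, 0, 1],
  [9, 1.6, -3.8, 0, 1],
  [9.39, 1.64, -3.6, 0, 1],
  [9.39, 1.64, -3.6, 0, 1],
  [9.39, 1.64, -3.6, 0, 1],
  [9.39, 1.64, -3.6, 0, 1],
])

```text
clock: 18.28
tcp_pos: [0.5168, 0.0609, 0.0941]
ee_rot: [-0.0, 0.707, 0.708, -0.0]
wrist_force: [0.1, -0.4, -0.8]
gripper_width: 0.0147
finger_force: 49.0
```

```bash
python3 - <<'E'
from h import *
w,t=knob()
cv2.imwrite('pics/w5c.png',cv2.resize(w['pixels'][200:410,240:400],None,fx=2.8,fy=2.8,interpolation=cv2.INTER_CUBIC)[:,:,::-1])
for v in(225,245):
  print(p2w(w,(318,v),.033))
print(arm.look_for('wrist','knob_1_center'))
E
```

```text
tcp [0.51693145 0.06064744 0.09422843] F [-0.41204031  0.20084176 -0.05736387] tip px [318.80235582 273.78680917] under px [318.68192273 261.66824736]
[0.51655001 0.08124139 0.033     ]
[0.51655375 0.07013746 0.033     ]
[{'box': [285.3, 389.8, 324.9, 414.9], 'confidence': 0.77}, {'box': [537.6, 320.5, 637.7, 416.4], 'confidence': 0.48}]
```

View pics/w5c.png

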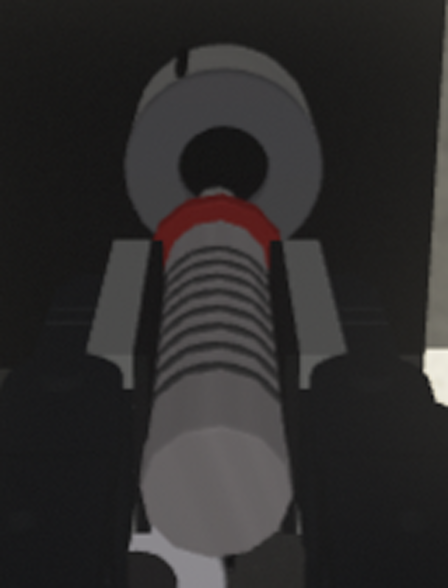

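>>> drive_tool([
  [0.07, 0.11, 1, 0, 1],
  [0.07, 0.11, 1.7, 0, 1],
  [0.07, 0.11, 2.1, 0, 1],
  [0.07, 0.11, 2.2, 0, 1],
  [0.07, 0.11, 2.25, 0, 1],
  [0.07, 0.11, 2.25, 0, 1],
])

```text
clock: 19.03
tcp_pos: [0.5179, 0.0621, 0.0715]
ee_rot: [-0.0, 0.706, 0.708, -0.0]
wrist_force: [-0.4, -0.6, -0.1]
gripper_width: 0.0148
finger_force: 49.0
```

>>> drive_tool([
  [0, 0, 0.03, 0, 1],
  [0, 0, 0.03, 0, 1],
])

```text
clock: 19.2
tcp_pos: [0.5182, 0.0621, 0.0716]
ee_rot: [0.0, 0.706, 0.708, 0.0]
wrist_force: [-0.6, -0.2, -0.8]
gripper_width: 0.0148
finger_force: 49.0
```

>>> drive_tool([
  [0, 0, 0.03, 0, 1],
  [0, 0, 0.03, 0, 1],
])

```text
clock: 19.37
tcp_pos: [0.5182, 0.0621, 0.0713]
ee_rot: [0.0, 0.706, 0.708, 0.0]
wrist_force: [-1.1, 0.8, 0.8]
gripper_width: 0.0149
finger_force: 49.0
```

>>> drive_tool([
  [0, 0, 0.04, 0, 1],
  [0, 0, 0.04, 0, 1],
])

```text
clock: 19.53
tcp_pos: [0.5181, 0.0621, 0.0709]
ee_rot: [0.0, 0.706, 0.708, 0.0]
wrist_force: [-1.7, -0.1, 2.4]
gripper_width: 0.0147
finger_force: 49.3
```

>>> drive_tool([
  [0, 0, 0.04, 0, 1],
  [0, 0, 0.04, 0, 1],
])

```text
clock: 19.7
tcp_pos: [0.5179, 0.0621, 0.0701]
ee_rot: [-0.0, 0.706, 0.708, -0.0]
wrist_force: [0.1, 0.4, -1.3]
gripper_width: 0.0147
finger_force: 49.2
```

>>> drive_tool([
  [0, 0, 0.04, 0, 1],
  [0, 0, 0.04, 0, 1],
])

```text
clock: 19.87
tcp_pos: [0.5179, 0.0621, 0.0696]
ee_rot: [-0.0, 0.706, 0.708, -0.0]
wrist_force: [-0.6, -0.3, -0.8]
gripper_width: 0.0144
finger_force: 49.2
```

>>> drive_tool([
  [0, 0, 0.1, 0, 1],
  [0, 0, 0.2, 0, 1],
  [0, 0, 0.2, 0, 1],
])

```text
clock: 20.12
tcp_pos: [0.518, 0.0621, 0.0676]
ee_rot: [-0.0, 0.706, 0.708, -0.0]
wrist_force: [-0.4, -0.8, -1.6]
gripper_width: 0.0146
finger_force: 49.2
```

>>> drive_tool([
  [0, 0, 0.1, 0, 1],
  [0, 0, 0.2, 0, 1],
  [0, 0, 0.2, 0, 1],
])

```text
clock: 20.37
tcp_pos: [0.518, 0.0621, 0.0657]
ee_rot: [-0.0, 0.706, 0.708, -0.0]
wrist_force: [-1.2, 0.5, -1.1]
gripper_width: 0.0147
finger_force: 49.2
```

>>> drive_tool([
  [0, 0, 0.1, 0, 1],
  [0, 0, 0.2, 0, 1],
  [0, 0, 0.2, 0, 1],
])

```text
clock: 20.62
tcp_pos: [0.5181, 0.0621, 0.0637]
ee_rot: [-0.0, 0.706, 0.708, -0.0]
wrist_force: [0.1, -0.1, -0.7]
gripper_width: 0.0147
finger_force: 49.2
```

>>> drive_tool([
  [0, 0, 0.06, 0, 1],
  [0, 0, 0.06, 0, 1],
])

```text
clock: 20.78
tcp_pos: [0.5181, 0.0621, 0.0632]
ee_rot: [0.0, 0.706, 0.708, 0.0]
wrist_force: [-0.7, 0.9, -1.0]
gripper_width: 0.0145
finger_force: 49.2
```

>>> drive_tool([
  [0, 0, 0.05, 0, 1],
  [0, 0, 0.05, 0, 1],
])

```text
clock: 20.95
tcp_pos: [0.5181, 0.0621, 0.0627]
ee_rot: [0.0, 0.706, 0.708, 0.0]
wrist_force: [-0.4, -0.0, -1.0]
gripper_width: 0.0144
finger_force: 49.2
```

>>> drive_tool([
  [0, 0, 0.05, 0, 1],
  [0, 0, 0.05, 0, 1],
])

```text
clock: 21.12
tcp_pos: [0.5181, 0.0621, 0.0623]
ee_rot: [0.0, 0.706, 0.708, 0.0]
wrist_force: [-1.2, -0.4, -0.9]
gripper_width: 0.0147
finger_force: 49.2
```

>>> drive_tool([
  [0, 0, 0.05, 0, 1],
  [0, 0, 0.05, 0, 1],
])

```text
clock: 21.28
tcp_pos: [0.5181, 0.0621, 0.0622]
ee_rot: [0.0, 0.706, 0.708, 0.0]
wrist_force: [-2.1, 0.1, 3.9]
gripper_width: 0.0149
finger_force: 49.8
```

>>> drive_tool([
  [0, 0, 0.05, 0, 1],
  [0, 0, 0.05, 0, 1],
])

```text
clock: 21.45
tcp_pos: [0.5182, 0.0621, 0.0621]
ee_rot: [0.0, 0.706, 0.708, 0.0]
wrist_force: [-3.0, 0.3, 9.4]
gripper_width: 0.0149
finger_force: 50.3
```

>>> drive_tool([
  [0, 0, 0.05, 0, 1],
  [0, 0, 0.05, 0, 1],
])

```text
clock: 21.62
tcp_pos: [0.5183, 0.0621, 0.062]
ee_rot: [0.001, 0.706, 0.708, 0.0]
wrist_force: [-4.3, 1.0, 14.3]
gripper_width: 0.0151
finger_force: 50.7
```

>>> drive_tool([
  [0, 0, 0.02, 0, 1],
  [0, 0, 0.02, 0, 1],
])

```text
clock: 21.78
tcp_pos: [0.5183, 0.0621, 0.062]
ee_rot: [0.001, 0.706, 0.708, 0.001]
wrist_force: [-6.1, 0.5, 14.6]
gripper_width: 0.0148
finger_force: 50.8
```

Knob L stops with its tip 10 mm below the recess floor, so L is the right one. I'll ease the load and release the gauge there.

>>> drive_tool([
  [0, 0, -0.1, 0, 1],
  [0, 0, -0.12, 0, 1],
  [0, 0, -0.12, 0, 1.8],
  [0, 0, -0.12, 0, 2.5],
  [0, 0, -0.12, 0, 4],
  [0, 0, -0.12, 0, 4],
  [0, 0, -0.12, 0, 4],
])

```text
clock: 22.37
tcp_pos: [0.518, 0.0621, 0.0616]
ee_rot: [-0.0, 0.706, 0.708, -0.0]
wrist_force: [1.1, -0.2, 0.3]
gripper_width: 0.0401
finger_force: 0.0
```

>>> drive_tool([
  [0, 0, -1.5, 0, 4.5],
  [0, 0, -4, 0, 4.5],
  [0, 0, -7, 0, 4.5],
  [0, 0, -10, 0, 4.5],
  [0, 0, -12, 0, 5.5],
  [0, 0, -12, 0, 5.5],
])

```text
clock: 22.87
tcp_pos: [0.5198, 0.0621, 0.186]
ee_rot: [0.002, 0.706, 0.708, 0.002]
wrist_force: [0.9, 0.2, 0.5]
gripper_width: 0.0547
finger_force: 0.0
```

```bash
python3 - <<'E'
from h import *
st()
w=arm.camera('wrist');c=arm.camera('scene');t=arm.camera('top')
a=cv2.resize(w['pixels'],(480,360));b=cv2.resize(c['pixels'][180:300,190:350],(320,240),interpolation=cv2.INTER_CUBIC)
d=cv2.resize(t['pixels'][240:330,250:430],(320,160),interpolation=cv2.INTER_CUBIC)
o=np.zeros((400,800,3),np.uint8);o[:360,:480]=a;o[:240,480:]=b;o[240:400,480:]=d
cv2.imwrite('pics/m1.png',o[:,:,::-1])
E
```

```text
t 22.87 tcp [0.5198 0.0621 0.186 ] yaw 1.5729 F [0.9 0.2 0.5] w 0.0547 ff 0.0 q [-0.04  0.23 -0.14  1.2  -0.    1.53]
```

View pics/m1.png

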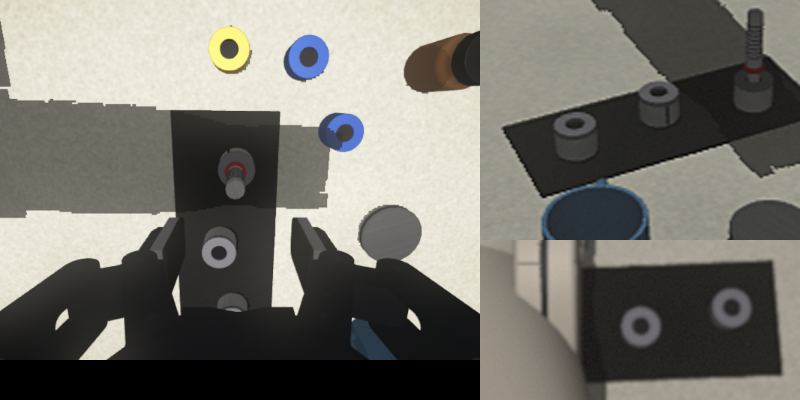

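The gauge stands upright in knob L, at about (237,175) in the wrist view. M and R look unmoved. Now M goes to the box.

>>> drive_tool([
  [-2, -0.4, 0, 0, 5.8],
  [-5, -1, 0, 0, 5.8],
  [-8, -1.6, 0, 0, 5.8],
  [-9.5, -1.77, 1, 0, 5.8],
  [-9.5, -1.77, 4, 0, 5.8],
  [-9.5, -1.77, 7.5, 0, 5.8],
  [-9.5, -1.77, 11, 0, 5.8],
  [-9.5, -1.77, 14, 0, 5.8],
  [-9.5, -1.77, 14, 0, 5.8],
  [-9.5, -1.77, 14, 0, 5.8],
])

```text
clock: 23.85
tcp_pos: [0.4989, -0.0326, 0.0402]
ee_rot: [-0.002, 0.706, 0.708, -0.001]
wrist_force: [0.7, 0.2, 0.4]
gripper_width: 0.0581
finger_force: 0.0
```

```bash
python3 - <<'E'
from h import *
w,t=knob()
print(arm.look_for('wrist','knob_1_center'))
print(w2p(w,[.5003,-.0335,.033]))
cv2.imwrite('pics/w6.png',w['pixels'][:,:,::-1])
E
```

```text
tcp [ 0.50116915 -0.03304447  0.04286433] F [0.17001893 0.80870755 0.01373334] tip px [317.93355911 273.43525465] under px [318.17082006 298.47503343]
[{'box': [267.0, 242.1, 360.3, 342.6], 'confidence': 0.68}]
[316.11119965 299.47537477]
```

>>> drive_tool([
  [0, 0, 1.5, 0, 5.8],
  [0, 0, 2.8, 0, 5.8],
  [0, 0, 3.4, 0, 5.8],
  [0, 0, 3.4, 0, 5.8],
  [0, 0, 3.4, 0, 3.5],
  [0, 0, 3.4, 0, 3.5],
  [0, 0, 3.4, 0, 3.5],
  [0, 0, 3.4, 0, 3.5],
  [0, 0, 3.4, 0, 3.5],
], squeeze=35)

```text
clock: 24.85
tcp_pos: [0.5011, -0.033, 0.0088]
ee_rot: [0.001, 0.706, 0.708, 0.0]
wrist_force: [0.1, -0.4, 6.5]
gripper_width: 0.0383
finger_force: 35.9
```

```bash
python3 - <<'E'
from h import *
st()
c=arm.camera('top')
d=arm.look_for('top','carton')[0]['box'];print(d)
# carton rim/floor edges: project hypothesised corners to compare
for z in(.045,.004):
  for p in[(d[0],d[1]),(d[2],d[3])]:print(z,p2w(c,p,z))
E
```

```text
t 24.85 tcp [ 0.5011 -0.033   0.0088] yaw 1.5728 F [ 0.1 -0.4  6.5] w 0.0383 ff 35.9 q [-0.23  0.35 -0.47  0.75  0.    1.34]
[89.8, 256.1, 181.0, 381.5]
0.045 [0.57650403 0.40689538 0.045     ]
0.045 [0.35542547 0.24220152 0.045     ]
0.004 [0.58392421 0.42651335 0.004     ]
0.004 [0.35181246 0.25360024 0.004     ]
```

>>> drive_tool([
  [0, 0, -1.5, 0, 3.5],
  [0, 0, -4.5, 0, 3.5],
  [0, 0, -8.5, 0, 3.5],
  [0, 0, -12, 0, 3.5],
  [0.5, 0, -15.2, 0, 3.5],
  [3, 0.1, -15.2, 0, 3.5],
  [6.5, 0.2, -15.2, 0, 3.5],
  [10, 0.3, -15.2, 0, 3.5],
  [14, 0.4, -15.2, 0, 3.5],
  [18, 0.5, -15.2, 0, 3.5],
])

```text
clock: 25.78
tcp_pos: [0.505, 0.1485, 0.1604]
ee_rot: [0.0, 0.707, 0.707, 0.0]
wrist_force: [1.0, 1.0, -1.7]
gripper_width: 0.038
finger_force: 35.6
```

>>> drive_tool([
  [4, 0.1, 0, 0, 3.5],
  [8, 0.2, 0, 0, 3.5],
  [12, 0.3, 0, 0, 3.5],
  [15, 0.4, 0, 0, 3.5],
  [17, 0.4, 0, 0, 3.5],
  [17.4, 0.4, 1, 0, 3.5],
  [17.4, 0.4, 3, 0, 3.5],
  [17.4, 0.4, 5, 0, 3.5],
  [17.4, 0.4, 5, 0, 3.5],
  [17.4, 0.4, 5, 0, 3.5],
])

```text
clock: 26.62
tcp_pos: [0.5082, 0.3203, 0.1092]
ee_rot: [-0.0, 0.707, 0.708, -0.001]
wrist_force: [-0.3, -0.1, 0.6]
gripper_width: 0.038
finger_force: 35.6
```

```bash
python3 - <<'E'
from h import *
st();w=arm.camera('wrist')
o=cv2.resize(w['pixels'],(640,480));s=arm.sense()['tcp_pos']
# project assumed inner floor corners of the carton
for x in(.4635-.101,.4635+.101):
  for y in(.321-.061,.321+.061):print(np.round(w2p(w,[x,y,.045]),0),np.round(w2p(w,[x,y,.004]),0))
cv2.imwrite('pics/w7.png',o[:,:,::-1])
E
```

```text
t 26.62 tcp [0.5082 0.3203 0.1092] yaw 1.5724 F [-0.3 -0.1  0.6] w 0.038 ff 35.6 q [ 0.42  0.4  -0.08  1.09 -0.    1.99]
[ 75. 356.] [111. 324.]
[ 37. 146.] [ 84. 145.]
[413. 357.] [399. 325.]
[428. 146.] [410. 145.]
```

View pics/w7.png

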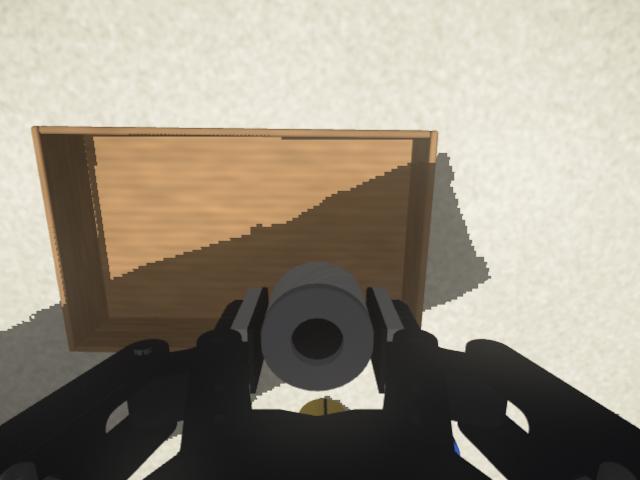

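The view shows the knob held over the box's right half. The box's far inner rim is at row 135 against a predicted 146, so I'll shift 5 mm toward +y and then lower.

>>> drive_tool([
  [0.3, -0.3, 2, 0, 3.5],
  [0.5, -0.3, 5, 0, 3.5],
  [0.5, -0.3, 8, 0, 3.5],
  [0.5, -0.3, 9.5, 0, 3.5],
  [0.5, -0.3, 9.9, 0, 3.5],
  [0.5, -0.3, 9.9, 0, 3.5],
  [0.5, -0.3, 9.9, 0, 3.5],
])

```text
clock: 27.25
tcp_pos: [0.5069, 0.3263, 0.0124]
ee_rot: [0.0, 0.707, 0.708, 0.001]
wrist_force: [-0.1, 0.9, -0.8]
gripper_width: 0.0384
finger_force: 35.6
```

>>> drive_tool([
  [0, 0, 0.1, 0, 3.5],
  [0, 0, 0.1, 0, 4.2],
  [0, 0, 0.1, 0, 5.2],
  [0, 0, 0.1, 0, 5.2],
  [0, 0, 0.1, 0, 5.2],
])

```text
clock: 27.67
tcp_pos: [0.506, 0.3262, 0.0102]
ee_rot: [0.0, 0.706, 0.708, 0.0]
wrist_force: [-0.2, -0.8, -1.7]
gripper_width: 0.0519
finger_force: 0.0
```

>>> drive_tool([
  [0, 0, -1.5, 0, 5.2],
  [0, 0, -4.5, 0, 5.2],
  [0, 0, -8.5, 0, 5.2],
  [0, 0, -12.5, 0, 5.2],
  [0, 0, -16, 0, 5.2],
  [-4, 0, -16, 0, 5.5],
  [-8, 0, -16, 0, 5.8],
  [-12, 0, -16, 0, 5.8],
  [-16, 0, -16, 0, 5.8],
  [-20, 0, -16, 0, 5.8],
])

```text
clock: 28.5
tcp_pos: [0.5058, 0.1245, 0.1701]
ee_rot: [0.0, 0.706, 0.708, 0.0]
wrist_force: [-0.0, 0.7, -0.2]
gripper_width: 0.0577
finger_force: 0.0
```

>>> drive_tool([
  [-4, 0, 0, 0, 5.8],
  [-8, 0, 0, 0, 5.8],
  [-12, 0, 0, 0, 5.8],
  [-16, 0, 0, 0, 5.8],
  [-20, 0, 0, 0, 5.8],
  [-24, 0.2, 0, 0, 5.8],
  [-25, 0.6, 0, 0, 5.8],
  [-25.2, 0.7, 0, 0, 5.8],
  [-25.2, 0.7, 0, 0, 5.8],
])

```text
clock: 29.25
tcp_pos: [0.5138, -0.1263, 0.1696]
ee_rot: [-0.0, 0.707, 0.707, 0.0]
wrist_force: [0.6, 0.5, -0.1]
gripper_width: 0.0581
finger_force: 0.0
```

```bash
python3 - <<'E'
from h import *
w,t=knob();save(w,'w8.png')
print(arm.look_for('wrist','knob_1_center'),w2p(w,[.5138,-.1265,.033]))
c=arm.camera('top');print(arm.look_for('top','knob_1_center'),arm.look_for('top','gauge_grip'))
save(c,'t8.png')
E
```

```text
tcp [ 0.51358754 -0.12475002  0.16977757] F [-0.55584513  0.84010489 -0.85448963] tip px [318.89397979 274.38159031] under px [318.47160515 230.85718576]
[] [318.75086928 233.16463697]
[{'box': [125.4, 282.4, 152.3, 303.5], 'confidence': 0.88}, {'box': [378.2, 269.3, 398.5, 289.6], 'confidence': 0.6}] [{'box': [276.2, 270.2, 290.4, 288.1], 'confidence': 0.53}]
```

```bash
python3 - <<'E'
from h import *
w=arm.camera('wrist');g=cv2.cvtColor(w['pixels'],cv2.COLOR_RGB2GRAY)
r=g[170:300,250:390];h=cv2.HoughCircles(cv2.resize(r,None,fx=3,fy=3,interpolation=cv2.INTER_CUBIC),cv2.HOUGH_GRADIENT,1.5,30,param1=80,param2=30,minRadius=30,maxRadius=130)
if h is not None:
  for u,v,q in h[0][:5]:
    p=(u/3+250,v/3+170);print(np.round(p,1),round(q/3,1),np.round(p2w(w,p,.033),4))
r=g[170:300:6,250:390:5];print(r)
E
```

```text
[317.8 231.8] 11.2 [ 0.5133 -0.126   0.033 ]
[319.2 221.8] 20.9 [ 0.5144 -0.1185  0.033 ]
[[ 26  25  25  24  23  24  23  21  22  21  20  22  22  22  23  23  24  26
   27  28  30  32  35  37  39  42  43 116]
 [ 28  28  26  26  24  24  22  22  23  23  21  22  22  22  24  23  23  25
   27  29  30  30  33  36  38  40  43 114]
 [ 29  27  26  26  25  24  24  23  24  23  23  21  22  24  23  23  26  26
   25  27  28  31  33  34  37  40  41 114]
 [ 30  28  28  27  25  25  24  25  24  22  22  23  23  21  22  24  23  26
   26  28  28  30  32  34  36  39  40 111]
 [ 30  29  28  27  28  26  25  25  24  25  22  24  23  23  24  24  24  25
   26  28  28  30  32  33  35  37  38 116]
 [ 33  32  29  28  28  28  26  25  26  24  25  23  26  47  47  24  26  26
   28  28  27  29  31  32  35  36  37 111]
 [ 34  34  32  30  29  28  27  27  27  25  31  78  70  57  57  72  78  27
   26  28  28  29  31  31  33  35  36 115]
 [ 37  35  33  33  31  28  29  27  26  27  61  66  66  66  67  67  67  71
   25  27  27  29  31  32  34  35  37 113]
 [ 40  37  35  33  31  30  30  29  29  63  67  67  67  67  67  67  67  66

[... 864 characters left out ...]
 66  63  63  62  62  61  60  60  59  59  59  59  60  59  58  58  47  46
   45  47  46  46  46  46  46  47 115 111]
 [ 66  65  64  64  62  63  62  62  62  61  61  62  61  62  61  61  61  61
   60  53  49  49  49  48  49  49 114 115]
 [ 68  67  67  65  65  64  64  65  64  64  65  64  64  63  63  64  64  64
   64  64  64  56  55  52  51  52 116 116]
 [235 228 234 208 206 212 205 215 170 175 175 181 176 180 156 156 163 157
  163 156 146 146 147 144 141 113 116 117]
 [231 231 231 231 232 232 236 233 235 234 230 231 233 234 233 238 229 235
  233 233 235 232 230 229 230 231 238 231]
 [225 228 231 233 232 234 234 239 233 235 236 235 235 233 233 236 232 232
  230 233 227 230 231 234 232 227 230 234]]
```

>>> drive_tool([
  [-0.12, 0, 3, 0, 5.8],
  [-0.12, 0, 7, 0, 5.8],
  [-0.12, 0, 11, 0, 5.8],
  [-0.12, 0, 14, 0, 5.8],
  [-0.12, 0, 15.6, 0, 5.8],
  [-0.12, 0, 16.1, 0, 5.8],
  [-0.12, 0, 16.1, 0, 5.8],
  [-0.12, 0, 16.1, 0, 5.8],
])

```text
clock: 30.37
tcp_pos: [0.5143, -0.1272, 0.0096]
ee_rot: [0.0, 0.706, 0.708, 0.0]
wrist_force: [0.5, -0.6, -0.2]
gripper_width: 0.058
finger_force: 0.0
```

>>> drive_tool([
  [0, 0, 0, 0, 3.5],
  [0, 0, 0, 0, 3.5],
  [0, 0, 0, 0, 3.5],
  [0, 0, 0, 0, 3.5],
  [0, 0, 0, 0, 3.5],
])

```text
clock: 30.78
tcp_pos: [0.5147, -0.1275, 0.0105]
ee_rot: [0.001, 0.706, 0.708, 0.001]
wrist_force: [0.1, 2.1, 6.0]
gripper_width: 0.0383
finger_force: 34.9
```

>>> drive_tool([
  [0, 0, -1.5, 0, 3.5],
  [0, 0, -4.5, 0, 3.5],
  [0, 0, -8.5, 0, 3.5],
  [0, 0, -12, 0, 3.5],
  [0, 0, -15.2, 0, 3.5],
  [3, -0.5, -15.5, 0, 3.5],
  [6.5, -1, -15.5, 0, 3.5],
  [10, -1.5, -15.5, 0, 3.5],
  [14, -2.5, -15.5, 0, 3.5],
  [18, -3.5, -15.5, 0, 3.5],
])

```text
clock: 31.62
tcp_pos: [0.478, 0.0541, 0.1648]
ee_rot: [0.001, 0.707, 0.707, 0.001]
wrist_force: [1.2, 0.2, -1.4]
gripper_width: 0.0391
finger_force: 35.6
```

>>> drive_tool([
  [4, -0.8, 0, 0, 3.5],
  [8, -1.6, 0, 0, 3.5],
  [12, -2.4, 0, 0, 3.5],
  [16, -3.2, 0, 0, 3.5],
  [20, -4, 0, 0, 3.5],
  [24, -5, 0, 0, 3.5],
  [26.5, -5.4, 0, 0, 3.5],
  [27.2, -5.4, 2, 0, 3.5],
  [27.2, -5.4, 5, 0, 3.5],
  [27.2, -5.4, 5, 0, 3.5],
])

```text
clock: 32.45
tcp_pos: [0.4215, 0.3245, 0.1104]
ee_rot: [-0.001, 0.706, 0.708, -0.003]
wrist_force: [-1.3, -1.1, -1.8]
gripper_width: 0.0388
finger_force: 35.7
```

>>> drive_tool([
  [0, 0, 3, 0, 3.5],
  [0, 0, 6, 0, 3.5],
  [0, 0, 9, 0, 3.5],
  [0, 0, 10, 0, 3.5],
  [0, 0, 10.2, 0, 3.5],
  [0, 0, 10.3, 0, 3.5],
  [0, 0, 10.3, 0, 3.5],
])

```text
clock: 33.03
tcp_pos: [0.4248, 0.325, 0.0124]
ee_rot: [0.0, 0.707, 0.708, 0.001]
wrist_force: [-0.3, 0.4, -0.9]
gripper_width: 0.0387
finger_force: 36.3
```

>>> drive_tool([
  [0, 0, 0, 0, 4.2],
  [0, 0, 0, 0, 5.2],
  [0, 0, 0, 0, 5.2],
  [0, 0, 0, 0, 5.2],
])

```text
clock: 33.37
tcp_pos: [0.4241, 0.3249, 0.0114]
ee_rot: [0.0, 0.706, 0.708, 0.0]
wrist_force: [-0.3, 0.1, 0.0]
gripper_width: 0.0523
finger_force: 0.0
```

>>> drive_tool([
  [0, 0, -1.5, 0, 5.2],
  [0, 0, -4.5, 0, 5.2],
  [0, 0, -8.5, 0, 5.2],
  [0, 0, -12.5, 0, 5.2],
  [0, 0, -16, 0, 5.2],
  [-3, 0, -18, 0, 5.2],
  [-6, 0, -18, 0, 5.2],
  [-9, 0, -18, 0, 5.2],
  [-9, 0, -18, 0, 5.2],
])

```text
clock: 34.12
tcp_pos: [0.4237, 0.2314, 0.1917]
ee_rot: [0.001, 0.707, 0.707, 0.0]
wrist_force: [0.2, 0.4, -0.6]
gripper_width: 0.0521
finger_force: 0.0
```

```bash
python3 - <<'E'
from h import *
st()
w=arm.camera('wrist');c=arm.camera('scene');t=arm.camera('top')
a=cv2.resize(w['pixels'],(400,300));b=cv2.resize(c['pixels'][140:320,200:480],(400,257),interpolation=cv2.INTER_CUBIC)
d=cv2.resize(t['pixels'][140:400,80:440],(400,289),interpolation=cv2.INTER_CUBIC)
o=np.zeros((600,800,3),np.uint8);o[:300,:400]=a;o[:257,400:]=b;o[300:589,:400]=d
cv2.imwrite('pics/m2.png',o[:,:,::-1])
E
```

```text
t 34.12 tcp [0.4237 0.2314 0.1917] yaw 1.5707 F [ 0.2  0.4 -0.6] w 0.0521 ff 0.0 q [ 0.33  0.16 -0.21  1.2  -0.    1.9 ]
```

View pics/m2.png

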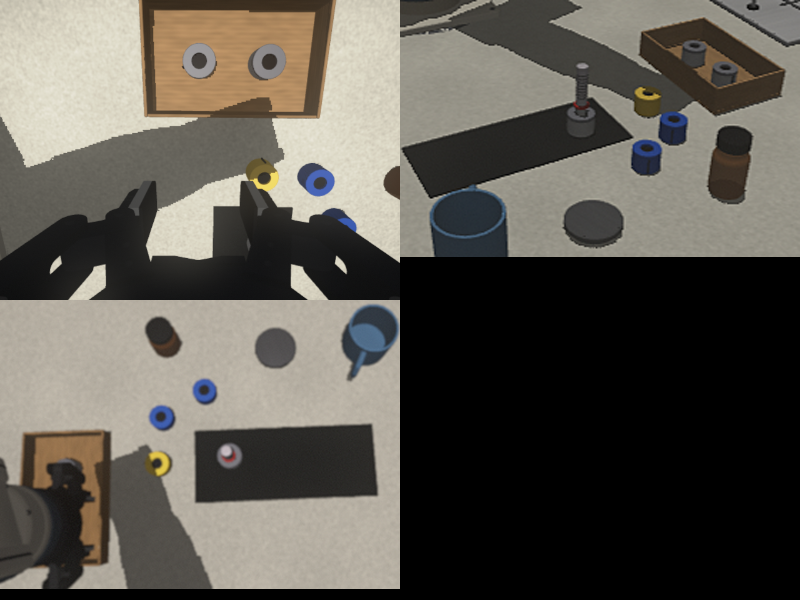

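Both misfits lie socket-up in the box, at (199,61) and (268,62) in the wrist view. The gauge stands in knob L on the mat, and everything else is where it was. I'm handing in.

```bash
python3 -c "
from rig import arm
print(arm.job_done())"
```

```text
the job is handed in; nothing more can be done
None
```

The job is handed in at about 34 s: the fitting knob (farthest left on the mat) is still face down with the gauge standing in it, and both misfits are face down in the cardboard box. One lapse: my first touch pressed the gauge onto the tight knob's recess floor with about 29 N before I eased off, well above the light 5 N push you suggested.

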